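# Make up two cabinet hardware kits

## Task

Make up the two cabinet kits. In the blue tray lay the white edging roll flat in the open bay and press the black cabinet leg down into the spring clip until it snaps fully home; in the yellow tray lay the oak edging roll flat in the wide end bay and stand the red screw box and the brass knob upright in the two narrow bays, one in each, whichever way round. Leave the black edging roll where it lies.

Things in the scene. Friction and masses are not known exactly. Their poses are not given: they have to be found in the camera images.
- roll_white: loose roll of white edging band on a cardboard core, lying flat: a ring, outer diameter 60 mm (nearly round, 59 to 60), hole 31 mm, height 30 mm, 70 g; origin at the centre of its underside, z up
- roll_oak: loose roll of brown oak-coloured edging band on a cardboard core, lying flat: a ring, outer diameter 60 mm (nearly round, 59 to 60), hole 31 mm, height 30 mm, 70 g; origin at the centre of its underside, z up
- roll_black: loose roll of black edging band on a cardboard core, lying flat: a ring, outer diameter 60 mm (nearly round, 59 to 60), hole 31 mm, height 30 mm, 70 g; origin at the centre of its underside, z up; not part of either kit, to be left where it lies
- leg: loose plastic cabinet leg lying down: round black tube 24 mm in diameter between two square end blocks (24 x 24 mm, 10 mm long, one black, one grey) that keep it from rolling; 130 mm long in all, 90 g; origin at its middle on the tube's axis (12 mm above the surface it lies on), x along the tube (either end may go either way in the clip)
- screw_box: loose closed red plastic box of screws with a paper label on top, 46 x 46 mm, 34 mm high, 160 g; origin at the centre of its underside, x and y along its sides, z up
- knob: loose brass furniture knob standing on its foot: foot 30 mm in diameter and 5 mm high, neck 18 mm in diameter, head 38 mm in diameter from 13 to 34 mm above the underside, 90 g; origin at the centre of its underside, z up
- tray_blue: blue kit tray, fixed to the table: 240 mm (its x) by 150 mm (its y), floor 4 mm thick, walls and one divider 4 mm thick, tops 14 mm above the table; origin at the centre of its underside (table height), z up. The open bay for the roll runs from x = -116 to -24 mm (middle x = -70, y = 0); the other, larger bay holds the spring clip
- tray_yellow: yellow kit tray, fixed to the table, of the same outer size, floor and wall height as the blue one; two 4 mm dividers make three bays along its x: wide end bay x = -116 to -32 mm (middle -74), narrow middle bay -28 to +42 mm (middle +7), narrow end bay +46 to +116 mm (middle +81), all with their middle at y = 0 and y from -71 to +71; origin at the centre of its underside, z up
- clip: steel spring clip in the blue tray (tray x = +48, y = 0 mm): two pairs of sprung jaws 12 mm wide, 36 mm either side of its middle, finger room between. Origin: middle of a seated leg's axis, 26 mm above the table; x along the leg (tray's y). Jaws reach 20 mm above it, 28 mm sideways. A leg laid on them rests 19 mm high; pressed down with 10 to 15 N it snaps to within 1 mm of the origin's height
Not all that is in view belongs to the job. Of the things like the roll_white, leave any that is green or turquoise; of the rest the larger one is meant.

How it is judged:
At the end, for the whole second after the job is handed in: Rolls, screw box and knob each flat on its own bay's floor (within 4 mm, 0.12 rad); leg seated in the clip (height within 4 mm, 5 mm sideways, middle within 13 mm, 0.1 rad); black roll within 30 mm of its start; all at rest (x of roll_white in the frame of tray_blue between -0.09 and -0.05 m and y of roll_white in the frame of tray_blue between -0.045 and 0.045 m and z of roll_white in the frame of tray_blue between 0 and 0.008 m and angle between each of roll_white, roll_oak's own z axis and vertical below 0.12 rad and linear speed of each of roll_white, roll_oak, leg below 0.02 m/s and x of roll_oak in the frame of tray_yellow between -0.091 and -0.057 m and y of roll_oak in the frame of tray_yellow between -0.045 and 0.045 m and z of roll_oak in the frame of tray_yellow between 0 and 0.008 m and horizontal distance between leg and clip below 0.013 m and z of leg in the frame of clip between -0.004 and 0.004 m and y of leg in the frame of clip between -0.005 and 0.005 m and angle between the x axis of leg and the x axis of clip, either way round below 0.1 rad and ((x of screw_box in the frame of tray_yellow between -0.008 and 0.022 m and y of screw_box in the frame of tray_yellow between -0.05 and 0.05 m and z of screw_box in the frame of tray_yellow between 0 and 0.008 m and angle between each of screw_box, knob's own z axis and vertical below 0.12 rad and linear speed of each of screw_box, knob below 0.02 m/s and x of knob in the frame of tray_yellow between 0.06 and 0.102 m and y of knob in the frame of tray_yellow between -0.056 and 0.056 m and z of knob in the frame of tray_yellow between 0 and 0.008 m) or (x of screw_box in the frame of tray_yellow between 0.066 and 0.096 m and y of screw_box in the frame of tray_yellow between -0.05 and 0.05 m and z of screw_box in the frame of tray_yellow between 0 and 0.008 m and angle between each of screw_box, knob's own z axis and vertical below 0.12 rad and linear speed of each of screw_box, knob below 0.02 m/s and x of knob in the frame of tray_yellow between -0.014 and 0.028 m and y of knob in the frame of tray_yellow between -0.056 and 0.056 m and z of knob in the frame of tray_yellow between 0 and 0.008 m)) and distance of roll_black from where it was at the start of the episode below 0.03 m); the robot touches nothing.
It fails at once if the black roll is pushed or carried away (distance of roll_black from where it was at the start of the episode above 0.03 m).
It also fails if it takes over 128 s, if anything falls off the work surface, if the arm or the gripper's body presses on something with over 40 N, if the wrist force passes 120 N, or if a joint passes its speed limit or range.

## Robot

A 6-joint arm with a two-finger parallel gripper is mounted at the origin on the work surface. World frame = base frame: x ahead of the robot, y to its left, z up, the work surface at z = 0. Lengths are in m, angles in rad, forces in N, time in s.
With the tool pointing down it reaches from about 0.325 to 0.775 m from the base axis. Payload 5.5 kg.
Tool frame: the origin (TCP) lies between the finger pads; the fingertips stand 8 mm ahead of it and the grasp point (between the pads) lies 11 mm behind it (tcp_to_tips is the distance from the TCP to the fingertips, in m); z points along the fingers, y is the direction in which the jaws open and shut (so a half turn about z gives the same grasp; the last joint's range is limited). The gripper opens to 88 mm and grips with 3 to 60 N. Pads are 20 mm wide; open, the fingers measure 115 mm over their backs; the gripper's body (75 mm by 178 mm) begins 61 mm behind the grasp point.
Start: joints at [1.071, 0.091, 1.231, -0, 1.82, -0.057], TCP at [0.257, 0.542, 0.231] pointing down, gripper open.
Joint ranges: [-2.87, 2.87], [-0.86, 2.18], [0.17, 2.46], [-1.51, 4.65], [0.06, 2.69], [-2.65, 2.65]. Speed limits (rad/s): [2.57, 2.57, 3.01, 3.14, 3.14, 3.14].

## Interface

Orientations are given as a unit quaternion [w, x, y, z].
In Python, from bench import * gives the robot as it stands. Calls block until the motion is done:
- move_to(position, orientation): joint-space move of the TCP to a pose.
- move_l(position, speed=0.15, orientation=None): straight line of the TCP; orientation=None keeps the orientation; speed is the mean speed in m/s.
- movej(angles): joint-space move.
- gripper_open() and close(): open the fingers fully, or close them until they stop; the grip force is fixed at half the most.
- hold(seconds).
- inverse_kinematics(position, orientation): joint angles nearest the present ones, or None.
- state(): the state.
- get_image(name): name is "side" or "top" or "wrist"; returns a dict with "frame" (420x560x3 uint8, blue, green, red), "depth" (420x560 float32, m along the optical axis (not along the pixel's ray), 0 where there is no reading), "camera_matrix" (3x3 intrinsics, pixels), "view" (4x4, takes a point from world to camera coordinates). Camera axes: x right, y up, looking along -z (the intrinsics and any distortion apply to the point x, -y, -z); pixel columns grow to the right and rows downward; lengths in m; the calibration is good to about 2 mm. The wrist camera is an equidistant fisheye: a pixel r from the principal point sees the ray r / f radians off the axis. A picture is of the moment at which its call begins.
A pose or a line that the arm cannot do raises IKError and nothing moves.
- job_done(): hands the job in, once; it reports no verdict.
The state is a dict: "time": time; "joint_pos": joint angles; "dq": joint speeds; "joint_torque": joint torques, N m; "ee_pos": TCP position; "ee_rot": TCP orientation; "ft_force": force on the tool from outside, world axes, zero at the start; "moment": the same for the moment, N m; "finger_gap": finger opening in m.
Only numpy, scipy, OpenCV 4.12 (cv2) and the standard library are available. Lean on these libraries where they do the work, as an engineer would, in place of code of your own. Each camera call takes 0.05 s, during which the arm holds its last target. There are 200 camera calls.

## Working session

There is one attempt and no reset: what is moved stays moved. The work goes in short steps, each a Python script; the robot and the scene stay as the last script left them, time stands still between calls to the robot, and variables do not carry over. Pictures are saved under pics/ and viewed, about 12 in all and at most 16, crops included, and the job is handed in when it is done.

```bash
ls; mkdir -p pics; python3 - <<'E'
from bench import *
import cv2,numpy as np
for n in("top","side"):
    d=get_image(n); cv2.imwrite(f"pics/{n}0.png",d["frame"]); np.savez(f"{n}0.npz",**{k:d[k] for k in("frame","depth","camera_matrix","view")})
    print(n,d["camera_matrix"].tolist(),d["view"].round(3).tolist(),[k for k in d])
print(state())
E
```

```text
pics
top [[467.1219359205748, 0.0, 284.76076453884167], [0.0, 467.1219359205748, 203.61880381397256], [0.0, 0.0, 1.0]] [[-0.051, -0.999, -0.0, 0.026], [0.968, -0.05, 0.247, -0.585], [-0.246, 0.012, 0.969, -0.753], [0.0, 0.0, 0.0, 1.0]] ['frame', 'depth', 'camera_matrix', 'view']
side [[422.9769837241046, 0.0, 276.8935170701638], [0.0, 422.9769837241046, 218.84234811313002], [0.0, 0.0, 1.0]] [[0.949, -0.314, 0.017, -0.551], [0.235, 0.743, 0.626, -0.166], [-0.209, -0.591, 0.779, -0.789], [0.0, 0.0, 0.0, 1.0]] ['frame', 'depth', 'camera_matrix', 'view']
{'time': 0.1, 'joint_pos': array([ 1.07131245e+00,  9.17779943e-02,  1.23173255e+00, -5.08947922e-05,
        1.81974353e+00, -5.67326840e-02]), 'dq': array([ 9.80151020e-04, -2.38030611e-03, -5.06044503e-04,  8.90781762e-05,
        2.50053382e-03, -8.55753740e-04]), 'joint_torque': array([ 3.25143061e-03, -4.47853231e+01, -4.07570350e+01,  6.99832966e-02,
        2.83243577e-02, -1.21723351e-04]), 'ee_pos': array([0.25698236, 0.54193078, 0.22964183]), 'ee_rot': array([-2.04340797e-04,  2.19577879e-01,  9.75594621e-01, -8.05564768e-04]), 'ft_force': array([0.15987111, 0.31142909, 0.94024511]), 'moment': array([-0.04830818,  0.00573953, -0.03743545]), 'finger_gap': 0.0876705595454591}
```

View pics/top0.png

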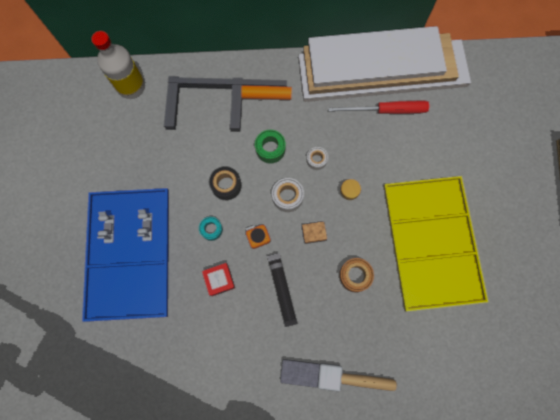

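View pics/side0.png

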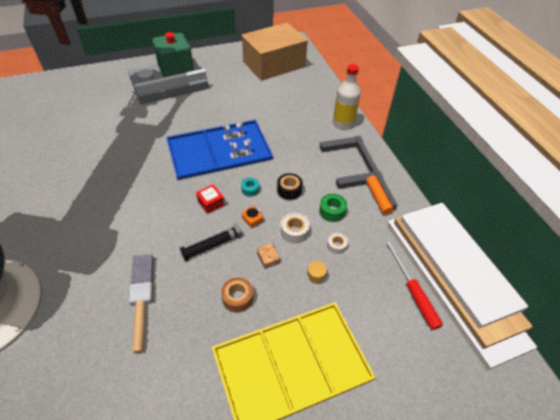

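Top view: white roll (288,193), oak roll (356,274), black roll (225,183), leg (284,290), screw box (218,279), knob (350,189), blue tray at left with its clip at the top (125,227), yellow tray at right with its wide bay apparently at the bottom. The other small items are distractors. Next I'll measure them.

```bash
cat > vis.py <<'E'
import numpy as np,cv2
def cloud(d):
    K,V,z=d["camera_matrix"],d["view"],d["depth"].astype(float)
    v,u=np.mgrid[:z.shape[0],:z.shape[1]]
    P=np.stack([(u-K[0,2])/K[0,0]*z,-(v-K[1,2])/K[1,1]*z,-z],-1)
    W=(P-V[:3,3])@V[:3,:3]; W[z==0]=np.nan
    return W
def proj(d,p):
    K,V=d["camera_matrix"],d["view"]; c=V[:3,:3]@np.array(p)+V[:3,3]
    return K[0,2]-K[0,0]*c[0]/c[2],K[1,2]+K[1,1]*c[1]/c[2]
E
python3 - <<'E'
from vis import *
T=np.load("top0.npz");S=np.load("side0.npz")
obj={"white":((288,193),(295,227),30),"oak":((356,274),(237,294),30),"black":((225,183),(290,185),30),"box":((218,279),(210,197),34),"knob":((350,189),(317,270),34),"leg":((284,290),(210,243),24),"smallwhite":((317,157),(338,242),20)}
for n,D,i in(("top",T,0),("side",S,1)):
    W=cloud(D); z=W[...,2]; print(n,"table z",np.nanmedian(z))
    for k,o in obj.items():
        u,v=o[i]; 
        m=np.nan_to_num(z)>0.006; m=m.astype(np.uint8)
        r=45 if k=="leg" else 30
        w=np.zeros_like(m);w[max(0,v-r):v+r,max(0,u-r):u+r]=1
        nl,L,st,_=cv2.connectedComponentsWithStats(m*w,connectivity=4)
        ids=[l for l in np.unique(L[v-8:v+9,u-8:u+9]) if l]
        l=max(ids,key=lambda l:st[l,4]); P=W[L==l]
        h=np.percentile(P[:,2],95); Q=P[P[:,2]>h-(.005 if k!="leg" else .012)][:,:2].astype(np.float32)
        c,rad=cv2.minEnclosingCircle(Q); R=cv2.minAreaRect(Q*1000)
        print(k,len(P),"h",h.round(4),"circ",np.round(c,4),round(rad,4),"rect",np.round(R[0],1),np.round(R[1],1),round(R[2],1))
    # trays
    hsv=cv2.cvtColor(D["frame"],cv2.COLOR_BGR2HSV)
    for k,lo,hi in(("blue",105,125),("yellow",26,34)):
        m=((hsv[...,0]>=lo)&(hsv[...,0]<=hi)&(hsv[...,1]>150)&(hsv[...,2]>50)).astype(np.uint8)
        nl,L,st,_=cv2.connectedComponentsWithStats(m); l=1+np.argmax(st[1:,4]); s=(L==l)&np.isfinite(z)
        P=W[s]; R=cv2.minAreaRect((P[:,:2]*1000).astype(np.float32)); print(k,s.sum(),np.round(R[0],1),np.round(R[1],1),round(R[2],2),"z",np.nanpercentile(P[:,2],[5,50,95]).round(4))
        # wall profile along long axis
        a=np.deg2rad(R[2]); ax=np.array([np.cos(a),np.sin(a)]); w,h_=R[1]
        if h_>w: ax=np.array([-ax[1],ax[0]])
        t=(P[:,:2]*1000-R[0])@ax; sd=(P[:,:2]*1000-R[0])@np.array([-ax[1],ax[0]])
        print("  ax",ax.round(4)); q=(P[:,2]>.010)&(abs(sd)<60); print("  ",[(int(b),int(n)) for n,b in zip(*np.histogram(t[q],np.arange(-124,125,4))) if n>15])
    # clip
    if k:
        pass
W=cloud(T); m=(W[...,2]>.018); m2=np.zeros_like(m); m2[200:250,92:160]=1; P=W[m&m2]; print("clip",len(P),P.mean(0),P.min(0),P.max(0)); print(cv2.minAreaRect((P[:,:2]*1000).astype(np.float32)))
W=cloud(S); m=(W[...,2]>.018); m2=np.zeros_like(m); m2[118:165,215:262]=1; P=W[m&m2]; print("clip",len(P),P.mean(0),P.min(0),P.max(0)); print(cv2.minAreaRect((P[:,:2]*1000).astype(np.float32)))
E
```

```text
top table z 0.0006604867062084225
white 693 h 0.0323 circ [ 0.617  -0.0103] 0.0304 rect [616.6 -10.7] [58.1 59.5] 87.6
oak 721 h 0.0321 circ [ 0.4595 -0.1267] 0.03 rect [ 459.8 -126.4] [58.5 58.1] 41.9
black 711 h 0.0322 circ [0.6466 0.1078] 0.0303 rect [646.6 107.9] [57.1 59.9] 87.3
box 734 h 0.0368 circ [0.4633 0.123 ] 0.0313 rect [463.3 123. ] [46.9 45.9] 16.2
knob 345 h 0.0365 circ [ 0.6193 -0.1284] 0.0185 rect [ 619.2 -128.8] [36.  35.6] 85.5
leg 975 h 0.0259 circ [0.4406 0.009 ] 0.0652 rect [440.6   9.2] [129.8  23.9] 11.6
smallwhite 313 h 0.0228 circ [ 0.6894 -0.0718] 0.0209 rect [689.4 -71.8] [39.  39.7] 86.8
blue 9524 [523.  293.1] [238.1 149.6] 0.18 z [0.0021 0.0047 0.0143]
  ax [1.     0.0031]
   [(-120, 112), (-24, 145), (112, 18), (116, 102)]
yellow 10243 [ 515.  -278.7] [238.7 151.9] 3.2 z [0.002  0.0047 0.0146]
  ax [0.9984 0.0558]
   [(-120, 130), (-32, 147), (40, 88), (44, 67), (112, 25), (116, 104)]
side table z -0.0007407260689949952
white 626 h 0.0305 circ [ 0.6156 -0.0091] 0.0307 rect [615.5  -9.4] [60.1 57.3] 71.6
oak 800 h 0.0307 circ [ 0.4579 -0.1257] 0.0308 r
[... 451 characters left out ...]
 66.6
blue 3334 [521.7 294.7] [234.8 154.7] 0.23 z [0.0011 0.0036 0.0127]
  ax [1.    0.004]
   [(-24, 43), (112, 21)]
yellow 10649 [ 513.8 -278.8] [238.  148.6] 3.1 z [0.0017 0.0038 0.0131]
  ax [0.9985 0.054 ]
   [(-120, 114), (-36, 23), (-32, 151), (40, 47), (44, 75)]
clip 313 [0.57150461 0.29382445 0.03946202] [0.54741224 0.24954221 0.01830507] [0.59589777 0.33889827 0.04753455]
((570.934814453125, 293.9794006347656), (48.37532043457031, 89.36277770996094), 1.0802985429763794)
clip 164 [0.56946059 0.29212394 0.03622492] [0.54436551 0.24987504 0.01834431] [0.59397795 0.34178233 0.04609847]
((569.366943359375, 295.9675598144531), (49.276466369628906, 91.87625885009766), 0.5250833034515381)
```

```bash
cat > rob.py <<'E'
from bench import *
import numpy as np
from scipy.spatial.transform import Rotation
UP=0.13
def quat(a):
    y=np.array([np.cos(a),np.sin(a),0]);z=np.array([0,0,-1.]);q=Rotation.from_matrix(np.c_[np.cross(y,z),y,z]).as_quat()
    return np.array([q[3],*q[:3]])
def best(xy,a,z):
    j0=np.array(state()["joint_pos"]);c=[]
    for k in(0,np.pi):
        j=inverse_kinematics([*xy,z],quat(a+k))
        if j is not None:c.append((abs(np.array(j)[5])+.1*np.abs(j-j0).max(),a+k))   # keep last joint near the middle
    return min(c)[1]
def above(xy,a,z=UP):
    a=best(xy,a,z);move_to([*xy,z],quat(a));return a
def rep(t):
    s=state();print(t,"t %.1f gap %.4f"%(s["time"],s["finger_gap"]),"pos",np.round(s["ee_pos"],4),"F",np.round(s["ft_force"],1))
def pick(xy,a,z):
    above(xy,a);move_l([*xy,z],.12);close();rep("closed");move_l([*xy,UP],.15);rep("lifted")
def place(xy,a,z):
    above(xy,a);rep("over");move_l([*xy,z+.015],.15);move_l([*xy,z],.04);rep("down");gripper_open();move_l([*xy,UP],.15)
E
python3 - <<'E'
from vis import *
D=np.load("top0.npz");W=cloud(D).reshape(-1,3);W=W[W[:,2]>.008]
for k,c,r in(("white",(.6161,-.0099),.033),("oak",(.4587,-.1263),.033),("box",(.463,.1232),.036),("knob",(.6188,-.1284),.022)):
    P=W[:,:2]-c;P=P[np.hypot(*P.T)>r];o=[]
    for d in ([13,17-90,17] if k=="box" else range(-90,90,15)):
        a=np.deg2rad(d);u=np.abs(P@[np.cos(a),np.sin(a)]);v=np.abs(P@[-np.sin(a),np.cos(a)])
        o.append((d,round(float(np.hypot(np.maximum(0,np.maximum(u-.058,.043-u)),np.maximum(0,v-.010)).min()),3)))
    print(k,o)
E
```

```text
white [(-90, 0.033), (-75, 0.029), (-60, 0.019), (-45, 0.015), (-30, 0.014), (-15, 0.02), (0, 0.015), (15, 0.005), (30, 0.005), (45, 0.009), (60, 0.019), (75, 0.031)]
oak [(-90, 0.022), (-75, 0.022), (-60, 0.024), (-45, 0.03), (-30, 0.04), (-15, 0.052), (0, 0.041), (15, 0.03), (30, 0.027), (45, 0.027), (60, 0.026), (75, 0.022)]
box [(13, 0.019), (-73, 0.031), (17, 0.018)]
knob [(-90, 0.011), (-75, 0.01), (-60, 0.016), (-45, 0.022), (-30, 0.022), (-15, 0.029), (0, 0.029), (15, 0.017), (30, 0.012), (45, 0.012), (60, 0.014), (75, 0.01)]
```

```bash
python3 - <<'E'
from rob import *
d=np.deg2rad
rep("start")
pick((.6161,-.0099),d(-90),.012); place((.4524,.2933),d(90),.017)
rep("white done")
pick((.440,.0092),d(101.2),.010)
above((.5702,.2937),0); rep("over clip")
E
```

```text
start t 0.1 gap 0.0877 pos [0.257  0.5419 0.2296] F [0.2 0.3 0.9]
closed t 4.2 gap 0.0596 pos [ 0.6162 -0.0099  0.0123] F [ 0.1 -0.3  0.4]
lifted t 5.1 gap 0.0597 pos [ 0.6155 -0.0099  0.1285] F [ 0.2 -0.4 -0.5]
over t 7.3 gap 0.0598 pos [0.4525 0.293  0.1298] F [ 0.4  0.2 -0.9]
down t 8.6 gap 0.0595 pos [0.4522 0.2932 0.0168] F [ 1.  -0.1 -0.8]
white done t 10.1 gap 0.0879 pos [0.452  0.293  0.1288] F [0.4 0.1 0.1]
closed t 14.3 gap 0.0232 pos [0.44   0.0092 0.01  ] F [ 0.4 -0.8 -0.2]
lifted t 15.3 gap 0.0232 pos [0.4394 0.0092 0.1287] F [ 0.5 -0.  -1. ]
over clip t 16.5 gap 0.0229 pos [0.5701 0.2928 0.1297] F [-0.9 -0.6 -1.1]
```

```bash
python3 - <<'E'
from bench import *
import cv2,numpy as np
a=get_image("side")["frame"][60:270,130:410];b=get_image("wrist")["frame"];c=get_image("top")["frame"][150:360,50:330]
l=np.vstack([a,c]);cv2.imwrite("pics/leg1.png",cv2.resize(np.hstack([l,b]),(800,400)))
E
```

```text
(no output)
```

View pics/leg1.png

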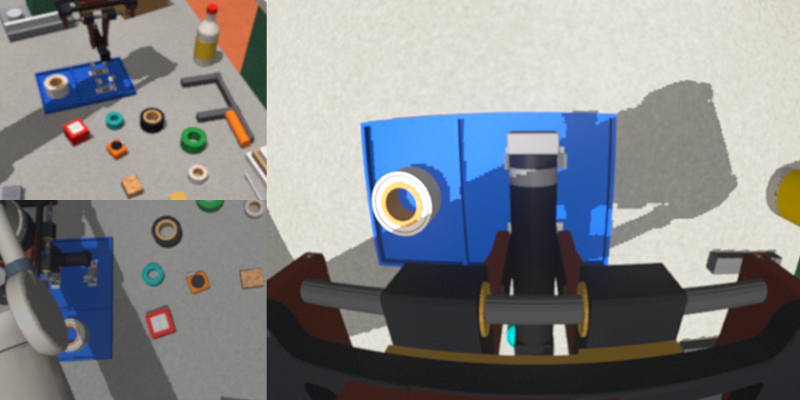

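The leg is held level along the clip axis (wrist view, ~(535,200)) and the white roll lies in its bay (~(405,200)). Next I'll press the leg in stepwise.

```bash
python3 - <<'E'
from rob import *
xy=(.5702,.2937)
move_l([*xy,.050],.12)
for z in np.arange(.044,.0225,-.003):
    move_l([*xy,z],.05);rep("z%.3f"%z)
gripper_open();rep("open");move_l([*xy,.10],.15)
close()
for z in (.065,.052,.048):
    move_l([*xy,z],.08);rep("z%.3f"%z)
E
```

```text
z0.044 t 17.7 gap 0.0231 pos [0.5707 0.2939 0.0445] F [ 1.7  0.5 -0.4]
z0.041 t 17.9 gap 0.0233 pos [0.5712 0.294  0.042 ] F [4.9 0.8 2.8]
z0.038 t 18.2 gap 0.0233 pos [0.5714 0.2941 0.0399] F [2.5 0.1 6. ]
z0.035 t 18.4 gap 0.0237 pos [0.5716 0.2942 0.0378] F [ 2.5 -0.8  9.4]
z0.032 t 18.7 gap 0.0234 pos [0.5716 0.2943 0.035 ] F [2.9 0.7 9.8]
z0.029 t 18.9 gap 0.0233 pos [0.5713 0.2943 0.0307] F [3.9 1.4 4.7]
z0.026 t 19.2 gap 0.0234 pos [0.5704 0.2935 0.025 ] F [ 5.   0.6 -2.2]
z0.023 t 19.4 gap 0.0234 pos [0.5707 0.2935 0.0238] F [ 3.7 -1.   7.1]
open t 20.5 gap 0.0879 pos [0.5702 0.2937 0.023 ] F [-0.  -1.  -0.2]
z0.065 t 23.1 gap -0.0000 pos [0.5699 0.2936 0.0644] F [0.  0.2 0.7]
z0.052 t 23.4 gap 0.0004 pos [0.5697 0.2935 0.051 ] F [ 0.8 -1.   0.5]
z0.048 t 23.7 gap 0.0004 pos [0.5701 0.2937 0.0478] F [-0.3 -0.   0.6]
```

```bash
python3 - <<'E'
from rob import *
d=np.deg2rad
xy=(.5702,.2937)
for z in (.045,.042):
    move_l([*xy,z],.05);rep("z%.3f"%z)
move_l([*xy,UP],.15);gripper_open()
c=np.array([.5144,-.2788]);ax=np.array([.9985,.055])
P=lambda x:tuple(c+ax*x)
pick((.463,.1232),d(-73),.014); place(P(.007),d(93.15),.019)
pick((.4587,-.1263),d(-60),.012); place(P(-.074),d(93.15),.017)
pick((.6188,-.1284),d(-40),.014); place(P(.081),d(93.15),.019)
move_to([.35,0,.3],quat(0));rep("end")
import cv2
f=get_image("top");np.savez("top1.npz",**{k:f[k] for k in("frame","depth","camera_matrix","view")});cv2.imwrite("pics/top1.png",f["frame"])
f=get_image("side");np.savez("side1.npz",**{k:f[k] for k in("frame","depth","camera_matrix","view")});cv2.imwrite("pics/side1.png",f["frame"])
E
```

```text
z0.045 t 23.9 gap 0.0008 pos [0.571  0.2939 0.0463] F [ 1.1 -0.3  3.3]
z0.042 t 24.2 gap 0.0003 pos [0.5725 0.294  0.0461] F [ 0.6 -2.1 13.1]
closed t 29.1 gap 0.0458 pos [0.463  0.1232 0.014 ] F [-0.3  0.5  1.2]
lifted t 30.0 gap 0.0461 pos [0.4624 0.1231 0.1287] F [ 0.9 -0.4 -2. ]
over t 31.5 gap 0.0462 pos [ 0.5217 -0.2773  0.13  ] F [-0.   0.6 -1.1]
down t 32.9 gap 0.0459 pos [ 0.5212 -0.2783  0.0187] F [ 0.2  0.5 -1.6]
closed t 36.9 gap 0.0610 pos [ 0.4589 -0.1264  0.0123] F [-0.3 -0.8  1.3]
lifted t 37.9 gap 0.0607 pos [ 0.4582 -0.1261  0.1287] F [-0.9  0.6 -0.7]
over t 38.5 gap 0.0606 pos [ 0.4401 -0.2825  0.1289] F [0.7 0.1 0.1]
down t 39.9 gap 0.0606 pos [ 0.4403 -0.2828  0.0167] F [ 0.3  0.6 -0.7]
closed t 44.3 gap 0.0374 pos [ 0.6188 -0.1284  0.014 ] F [ 0.2  0.3 -1. ]
lifted t 45.2 gap 0.0369 pos [ 0.6182 -0.1282  0.1285] F [ 0.1  0.  -1.2]
over t 45.8 gap 0.0376 pos [ 0.5947 -0.2742  0.1284] F [-0.   0.8 -0.9]
down t 47.1 gap 0.0372 pos [ 0.5951 -0.2743  0.0187] F [-0.3 -0.4 -1.4]
end t 50.4 gap 0.0881 pos [ 3.503e-01 -2.000e-04  2.994e-01] F [0.6 0.4 0.7]
```

View pics/top1.png

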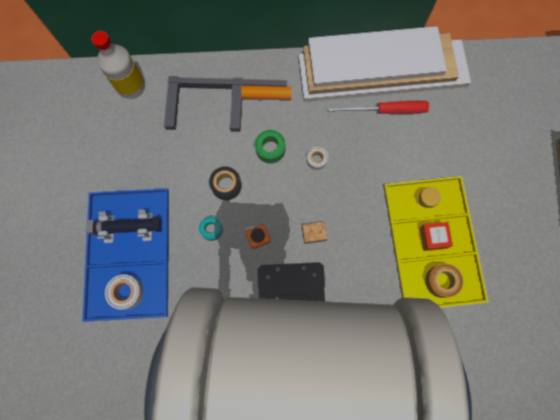

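View pics/side1.png

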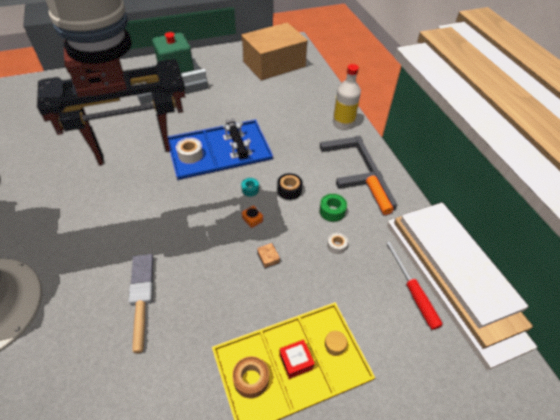

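All the items appear in their bays: white roll (123,292), leg in the clip (125,226), knob (430,197), box (437,236), oak roll (445,280). The black roll is unmoved at (225,183). One numeric check before handing in.

```bash
python3 - <<'E'
from vis import *
T=np.load("top1.npz");W=cloud(T);z=W[...,2]
for k,u,v,h0 in(("white",123,292,.034),("oak",445,280,.034),("box",437,236,.038),("knob",430,197,.038),("black",225,183,.030)):
    w=np.zeros(z.shape,bool);w[v-24:v+24,u-24:u+24]=1
    P=W[w&(z>h0-.006)];c,r=cv2.minEnclosingCircle(P[:,:2].astype(np.float32))
    A=np.c_[P[:,:2],np.ones(len(P))];s=np.linalg.lstsq(A,P[:,2],rcond=None)[0]
    C,a=((.5224,.2935),.0035) if k=="white" else ((.5144,-.2788),.055)
    q=np.array(c)-C;print(k,"h",np.median(P[:,2]).round(4),"xy",np.round(c,4),"r",round(r,4),"in tray",np.round([q@[np.cos(a),np.sin(a)],q@[-np.sin(a),np.cos(a)]],4),"tilt",np.round(s[:2],3))
g=T["frame"].max(-1);w=np.zeros(z.shape,bool);w[212:245,85:165]=1
P=W[w&(g<70)&(z>.025)];m,b=np.polyfit(P[:,1],P[:,0],1);R=cv2.minAreaRect((P[:,:2]*1000).astype(np.float32))
print("leg",len(P),R,"slope",m,"top z along y",[(round(y,2),np.percentile(P[abs(P[:,1]-y)<.008,2],90).round(4)) for y in(.24,.26,.28,.3,.32,.34) if (abs(P[:,1]-y)<.008).sum()>3])
E
```

```text
white h 0.0338 xy [0.4506 0.2918] r 0.0305 in tray [-0.0718 -0.0015] tilt [-0.003  0.006]
oak h 0.034 xy [ 0.4184 -0.1835] r 0.1318 in tray [-0.0906  0.1004] tilt [-0.595  2.474]
box h 0.0384 xy [ 0.5223 -0.2785] r 0.0313 in tray [ 0.0079 -0.0001] tilt [ 0.011 -0.013]
knob h 0.0381 xy [ 0.5955 -0.2742] r 0.0197 in tray [0.0813 0.0001] tilt [ 0.008 -0.026]
black h 0.0297 xy [0.6465 0.1077] r 0.0304 in tray [0.1532 0.3787] tilt [0.002 0.001]
leg 677 ((570.07763671875, 289.1954345703125), (22.99985122680664, 122.22010040283203), 0.17996148765087128) slope -0.011095400279955623 top z along y [(0.24, np.float64(0.0399)), (0.26, np.float64(0.0392)), (0.28, np.float64(0.0395)), (0.3, np.float64(0.0392)), (0.32, np.float64(0.0392)), (0.34, np.float64(0.04))]
```

```bash
python3 - <<'E'
from vis import *
W=cloud(np.load("top1.npz"));z=W[...,2];w=np.zeros(z.shape,bool);w[256:304,421:469]=1
P=W[w&(z>.028)&(z<.05)];c,r=cv2.minEnclosingCircle(P[:,:2].astype(np.float32));s=np.linalg.lstsq(np.c_[P[:,:2],np.ones(len(P))],P[:,2],rcond=None)[0]
q=np.array(c)-(.5144,-.2788);a=.055;x,y=q@[np.cos(a),np.sin(a)],q@[-np.sin(a),np.cos(a)];t=np.abs(s[:2]).max();print(c,r,x,y,s)
if abs(r-.03)<.002 and -.087<x<-.061 and abs(y)<.04 and t<.06:
    from bench import *
    job_done();print("handed in",state()["time"])
E
```

```text
(0.44091424345970154, -0.28315573930740356) 0.0303958747535944 -0.07361408224821737 -0.00030947369316729114 [0.00756006 0.00154088 0.0307514 ]
the job is handed in; nothing more can be done
the job is handed in; nothing more can be done
```

Both kits are made up and the job is handed in. The robot clock read 50.4 s after the last placement, against the 128 s limit. No verdict was reported.

Last checks, from the top camera's depth picture after everything was placed:

| Item | Measured | Target |
|---|---|---|
| White roll, blue tray | x −72 mm, y −1.5 mm, lying flat | x −70 mm |
| Oak roll, yellow tray | x −74 mm, y 0 mm, lying flat | x −74 mm |
| Screw box, middle bay | x +8 mm, y 0 mm, upright | x +7 mm |
| Knob, end bay | x +81 mm, y 0 mm, upright | x +81 mm |
| Black roll | within about 1 mm of its start | within 30 mm |

- **Leg:** it snapped in at about 10 N and then stood up to a 13 N press with closed fingers. Its top is 38 mm above the table by that touch and 39 to 40 mm by the camera, which tends to read a millimetre or two high. The expected height is 38 mm. It lies within about 0.01 rad of the clip's direction, and its middle is within a few millimetres of the clip's.
- **One check that failed:** the first numeric check of the oak roll gave a nonsense reading because the arm was in the measuring window. Repeated without those points, it gave the values above.

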